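# Clamp the lino block in the carving jig

### The arm

A 6-joint arm with a two-finger parallel gripper is mounted at the origin on the work surface. World frame = base frame: x ahead of the robot, y to its left, z up, the work surface at z = 0. Lengths are in mm, angles in degrees, forces in N, time in s.
With the tool pointing down it reaches from about 300 to 850 mm from the base axis. Payload 4.2 kg.
Tool frame: the origin (TCP) lies between the finger pads; the fingertips stand 22 mm ahead of it and the grasp point (between the pads) lies 3 mm ahead of it; z points along the fingers, y is the direction in which the jaws open and shut (so a half turn about z gives the same grasp; the last joint's range is limited). The gripper opens to 91 mm and grips with 3 to 60 N. Pads are 32 mm wide; open, the fingers measure 118 mm over their backs; the gripper's body (76 mm by 178 mm) begins 60 mm behind the grasp point.
Start: joints at [69.557, 18.312, 89.639, -0, 72.044, -1.146], TCP at [190.022, 542.709, 235.976] pointing down, gripper open.
Joint ranges: [-177.97, 177.97], [-48.28, 115.42], [12.27, 149.76], [-77.06, 257.06], [2.81, 150.46], [-146.56, 146.56]. Speed limits (degrees/s): [147.25, 147.25, 180, 180, 180, 180].

### API

Orientations are given as [roll, pitch, yaw] about the fixed x, y, z axes, in that order (R = Rz(yaw) Ry(pitch) Rx(roll)).
In Python, from workcell import * gives the robot as it stands.
- The arm moves only by the shell command python3 -m jog 'ROWS' [OPENING] [FORCE]. ROWS is text: rows parted by semicolons, each of 6 numbers parted by spaces: the shift along the tool's x, y, z in units of 0.5 m (1.0 is 0.5 m), then the turn, a rotation vector about the tool's x, y, z in units of pi/2 rad (1.0 is pi/2 rad). A call has 1 to 20 rows; each row is the pose to reach, as a shift and turn from the pose measured when the call began, along the tool's axes at that moment; what a row does not reach only later rows make up. A row lasts 1/12 s, in which the tool goes at most 41.7 mm and 7.16 degrees, less where a joint would pass 70% of its speed; a pose out of reach is approached as far as the arm can. A call with a number of a shift or a turn outside -1 to 1 is refused whole. A call with a gripper value outside its range is refused whole. OPENING is the opening, from -1 (shut) to 1 (fully open), set as the call begins (- or left out, the last holds). The fingers move at their own pace and stop on an object; FORCE is the grip in N (left out, the last holds). Time passes only in rows, so rows that repeat a pose let the fingers close. It gives the time, the measured TCP pose, the force and the opening at its end, in the units of the state.
- state(): the state, without advancing time (a new reading comes with each control period).
- grab_frame(name): name is "scene" or "top" or "wrist"; returns the picture (400x640x3 uint8, red, green, blue); there is no depth.
- calibration(name): a dict with "mtx" (3x3 intrinsics, pixels), "rvec" (rotation vector, rad) and "tvec" (3), from world to camera coordinates, as OpenCV has them. Camera axes: x right, y down, z forward; pixel columns grow to the right and rows downward; lengths in mm; the calibration is good to about 2 mm. A picture is of the moment at which its call begins: read the wrist's pose just before it. calibration takes no time and is no camera call; for the wrist camera it gives the pose at the moment of the call.
- job_done(): hands the job in, once; it reports no verdict.
Trained networks look in the newest picture that a camera, given by its name, has taken for a name from the list of things; names that differ only in an ending like _2 or _b are one class to them, and where a whole thing is asked for, a point or a joint stands for the part that bears it (a point fixed in the world has none). Each returns a list of dicts, best first, with "confidence" (0 to 1); they miss things now and then, are a little off and sometimes report something else, mostly with a low value. They report only what shows in the picture. A call takes as long as a camera call. They do not tell look-alikes from the thing itself.
- spot_in(query, camera): "rect" ([left, top, right, bottom] in pixels, round what is visible of it).
- tip_of(query, camera): "location" ([column, row] in pixels: a listed point, or the origin of a listed thing).
The state is a dict: "time_s": time; "qpos": joint angles; "qvel": joint speeds; "effort": joint torques, N m; "ee_pos": TCP position; "ee_rot": TCP orientation; "force": force on the tool from outside, world axes, zero at the start; "torque": the same for the moment, N m; "gripper_width": finger opening in mm.
Only numpy, scipy, OpenCV 4.12 (cv2) and the standard library are available. Lean on these libraries where they do the work, as an engineer would, in place of code of your own. Each camera call takes 0.05 s, during which the arm holds its last target. There are 200 camera calls.

### The job

Lay the linoleum printing block flat on the wooden clamping jig between its two aluminium jaws, linoleum face up, lengthwise along them and roughly centred. Then turn the jig's black bar knob clockwise (seen from above) until it clicks over its detent and stays there, so that the block is clamped, and let go. Leave the tin, the jar and the plate where they are.

Things in the scene. Friction and masses are not known exactly. Their poses are not given: they have to be found in the camera images.
- block: Loose printing block: plywood with a red-brown linoleum face on top, 100 mm long (its x axis), 56 mm wide (its y axis), 32 mm thick, 0.14 kg. Origin at the centre of its underside; z up. Either end may point either way. It starts flat on the table to the robot's left.
- jig: Clamping jig, fixed to the table: wooden board 200 mm (x) by 270 mm (y), 18 mm thick; origin at the centre of its underside. Fixed aluminium jaw: 100 mm long in x, 16 mm thick, 12 mm above the board, inner face at y = +94 mm. Black bar knob: axis at x = 0, y = -75 mm, above a steel cam disc (top at 32 mm, up to 52 mm from the axis). A spring slider stands at +x of it, up to 42 mm high.
- nest (a point): Point on the top of the jig's board, midway between the open jaws and along them; axes as the jig's, x along the jaws. The block's underside centre belongs about here. The sliding jaw (like the fixed one) has its inner face 34 mm off at -y when open (gap 68 mm); turning the knob drives it 11 mm to +y, pushing the block against the fixed jaw (to y = +6 mm).
- knob_grip (a point): Point on the knob's vertical axis, at mid height of its bar, 65 mm above the table; turns with the knob. Its x axis runs along the bar. The bar is 90 mm long, 16 mm thick and 34 mm high (48 to 82 mm above the table), on a 30 mm hub that lies below the bar.
- knob (a joint): Angle of the knob in rad, growing clockwise seen from above. 0: open, bar parallel to the jaws (jig's x). A sprung detent holds it there and pushes it back until about 0.6; beyond that it snaps over and rests at its stop at 1.2, clamped. Passing the detent takes at most about 0.4 N m.
- ink_tin: Bystander: dark steel ink tin, 76 mm diameter, 75 mm tall, upright; origin at the centre of its underside.
- jar: Bystander: glass jar with a lid, 72 mm diameter, 100 mm tall, upright; origin at the centre of its underside.
- plate: Bystander: white ceramic plate, 190 mm diameter, 20 mm tall; origin at the centre of its underside.
Mind the look-alikes: they are no part of the job. Of the things shaped like the block, the plywood one is meant.

How it is judged:
By the outcome, as a careful person would: the job done as asked, in the order asked, and still so for the second after the job is handed in, with the robot touching nothing.
It also fails if it takes over 48 s, if anything falls off the work surface, if the arm or the gripper's body presses on something with over 40 N, if the wrist force passes 120 N, or if a joint passes its speed limit or range.

## Working session

There is one attempt and no reset: what is moved stays moved. The work goes in short steps, Python scripts to look and compute and a shell command to move; the robot and the scene stay as the last step left them, time stands still between calls to the robot, and variables do not carry over. Pictures are saved under pics/ and viewed, about 8 in all and at most 12, crops included, and the job is handed in when it is done.

```bash
ls; mkdir -p pics
python3 - <<'E'
from workcell import *
import cv2
s=state();print(s)
for n in("top","scene"):
    cv2.imwrite(f"pics/{n}0.png",grab_frame(n)[:,:,::-1])
    for q in("block","jig","knob_grip","nest"):
        print(n,q,[ (d['rect'],d['confidence']) for d in spot_in(q,n)] if q!="nest" else '',[(d['location'],d['confidence']) for d in tip_of(q,n)])
    print(calibration(n))
print(calibration("wrist"))
E
```

```text
pics
{'time_s': 0.0, 'qpos': array([ 6.95572509e+01,  1.83527941e+01,  8.97070250e+01, -7.83587019e-04,
        7.20431377e+01, -1.14719634e+00]), 'qvel': array([ 0.03207092,  0.09104461,  0.04303765,  0.05893536,  0.04335628,
       -0.01460364]), 'effort': array([-4.76628029e-04, -4.12468493e+01, -2.31972635e+01,  7.26520875e-02,
        4.56965121e-02, -1.39092663e-04]), 'ee_pos': array([189.85589033, 542.25759976, 235.1044914 ]), 'ee_rot': array([-1.79897049e+02, -1.31646473e-03,  1.60704688e+02]), 'force': array([-0.53479464,  0.28995454, -0.70447137]), 'torque': array([ 0.01285926,  0.05942774, -0.00766046]), 'gripper_width': 91.08595215865797}
top block [([203.8, 201.0, 238.5, 232.1], 0.62), ([164.8, 218.3, 199.1, 245.5], 0.62), ([248.0, 184.6, 274.8, 215.2], 0.61), ([193.9, 248.3, 228.6, 278.8], 0.56)] [([212.9, 263.1], 0.76), ([222.1, 218.0], 0.64), ([261.6, 199.4], 0.6), ([178.7, 230.7], 0.57)]
top jig [([307.0, 159.8, 384.4, 216.4], 0.82), ([206.6, 202.0, 237.2, 229.7], 0.68)] [([347.0, 188.5], 0.7)]
top knob_grip [([353.0, 170.3, 377.0, 197.5], 0.91)] [([362.4, 183.3], 0.
[... 656 characters left out ...]
cene knob_grip [([248.6, 191.9, 274.2, 223.4], 0.86)] [([264.6, 204.2], 0.6), ([420.2, 220.8], 0.54)]
scene nest  [([299.0, 207.5], 0.73)]
{'mtx': array([[488.7777683 ,   0.        , 307.43372862],
       [  0.        , 488.7777683 , 183.27843128],
       [  0.        ,   0.        ,   1.        ]]), 'rvec': array([ 1.75199314,  1.41534622, -0.80725157]), 'tvec': array([ -40.78408179, -209.33996005, 2212.55865644])}
{'mtx': array([[304.57744608,   0.        , 316.70697434],
       [  0.        , 304.57744608, 203.30801607],
       [  0.        ,   0.        ,   1.        ]]), 'rvec': array([-2.35561851, -1.6692588 , -0.25294869]), 'tvec': array([-575.49004528,  -32.46263346,  392.11150324])}
```

```bash
python3 - <<'E'
import cv2
a=cv2.imread("pics/top0.png")[140:300,150:410]
cv2.imwrite("pics/top0c.png",cv2.resize(a,None,fx=3,fy=3,interpolation=cv2.INTER_CUBIC))
E
cat > h.py <<'E'
import numpy as np,cv2
from workcell import *
def ray(uv,cam,z,c=None):
    "pixel -> world point at height z"
    c=c or calibration(cam);R=cv2.Rodrigues(np.array(c['rvec'],float))[0];t=np.array(c['tvec'],float).ravel()
    p=cv2.undistortPoints(np.array([[uv]],float),np.array(c['mtx']),None)[0,0]
    d=R.T@np.array([p[0],p[1],1]);o=-R.T@t
    return (o+d*(z-o[2])/d[2])[:2].round(1)
E
python3 - <<'E'
from h import *
for p in[(212.9,263.1),(222.1,218),(261.6,199.4),(178.7,230.7)]:print(p,ray(p,"top",16))
print(ray((347,188.5),"top",0),ray((362.4,183.3),"top",65),ray((328.3,184.3),"top",18))
for p in[(361.2,192.9),(386.4,163.3),(426,170.5),(390.1,178.1)]:print(p,ray(p,"scene",16))
E
```

```text
(212.9, 263.1) [291.2 305.9]
(222.1, 218) [452.8 284.1]
(261.6, 199.4) [524.6 144.9]
(178.7, 230.7) [403.2 436.3]
[ 576.4 -168.1] [ 583.4 -218.2] [586.8 -97.7]
(361.2, 192.9) [528.6 136.4]
(386.4, 163.3) [345.7 296.1]
(426, 170.5) [435.6 426.7]
(390.1, 178.1) [456.1 272.7]
```

View pics/top0c.png

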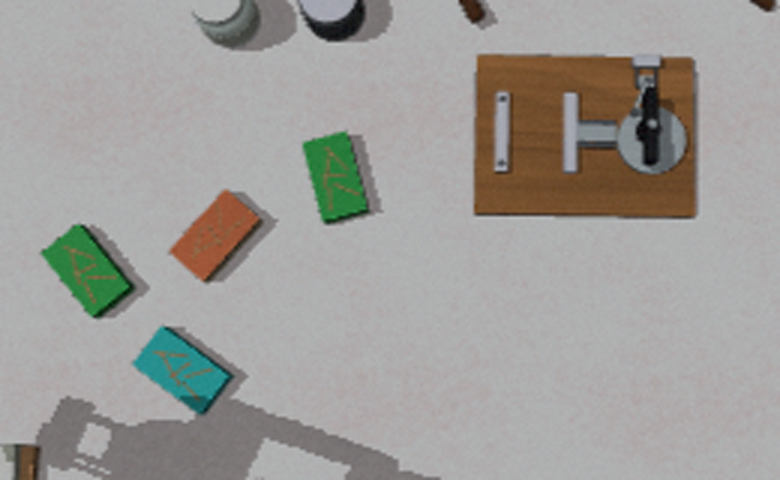

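The orange-red block at full-frame px (222,218) is the one candidate with a red-brown face. The two green blocks at (179,231) and (262,199) and the teal one at (213,263) don't fit. I'll confirm it in an enlarged crop and measure it.

Run:
```python
from h import *
c=calibration("wrist"); im=grab_frame("wrist"); cv2.imwrite("pics/w0.png",im[:,:,::-1])
top=cv2.imread("pics/top0.png")
def seg(bgr,cam,c=None):
    h=cv2.cvtColor(bgr,cv2.COLOR_BGR2HSV)
    m=cv2.inRange(h,(4,110,90),(16,255,255))
    n,l,st,ce=cv2.connectedComponentsWithStats(cv2.morphologyEx(m,cv2.MORPH_CLOSE,np.ones((5,5))))
    for i in range(1,n):
        if st[i,4]<150: continue
        ct=cv2.findContours((l==i).astype(np.uint8),0,2)[0][0]
        w=np.array([ray(p[0],cam,32,c) for p in ct],np.float32)
        print(cam,st[i],cv2.minAreaRect(w))
seg(top,"top"); seg(im[:,:,::-1].copy(),"wrist",c)
# jig board corners from top crop pixels (z=18)
for p in[(477,55),(695,58),(695,216),(475,214)]:print(ray((p[0]/3+150,p[1]/3+140),"top",18))
a=cv2.resize(top[195:245,190:255],None,fx=6,fy=6,interpolation=cv2.INTER_CUBIC)
b=np.zeros((700-300,640,3),np.uint8);b[:]=im[:,:,::-1]
o=np.zeros((700,640,3),np.uint8);o[:400]=b;o[400:700,:390]=a
cv2.imwrite("pics/id.png",cv2.resize(o,(548,600)))
```

```text
top [ 308  158   74   54 2739] ((584.6115112304688, -156.67266845703125), (194.79808044433594, 265.19622802734375), 0.20673130452632904)
top [   0  187   38  120 1941] ((343.54669189453125, 985.008056640625), (426.8003234863281, 130.28358459472656), 9.134034156799316)
top [ 75 201  21  72 578] ((375.43109130859375, 757.7015991210938), (250.4288330078125, 43.778350830078125), 0.6922815442085266)
top [207 203  29  30 426] ((451.0547180175781, 283.8561706542969), (55.215965270996094, 98.61398315429688), 50.745811462402344)
top [476 374  33  26 752] ((-99.97445678710938, -660.8521118164062), (80.64022064208984, 102.01383972167969), 5.218016624450684)
wrist [ 494    0  134  218 3667] ((207.2692108154297, 826.4813842773438), (132.33010864257812, 216.67007446289062), 85.38603210449219)
[683.8 -23.9]
[ 687.1 -295.2]
[ 488.5 -294.3]
[484.4 -27. ]
```

View pics/id.png

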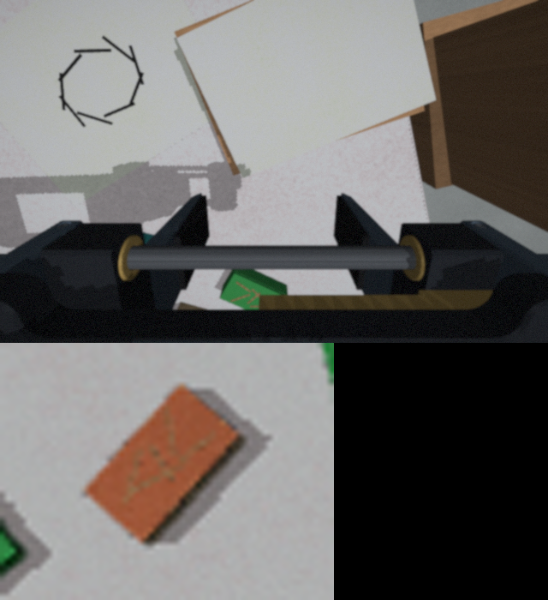

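```bash
cat >> h.py <<'E'
from scipy.spatial.transform import Rotation as Ro
def delta(xyz,yaw):
    "row (tool shift/0.5m, rotvec/(pi/2)) from current pose to xyz, pointing down with yaw"
    s=state();R=Ro.from_euler('xyz',s['ee_rot'],degrees=True)
    G=Ro.from_euler('xyz',[180,0,yaw],degrees=True)
    return np.r_[R.inv().apply(np.array(xyz)-s['ee_pos'])/500,(R.inv()*G).as_rotvec()/(np.pi/2)].round(4)
def st():
    s=state();print("t",round(s['time_s'],2),s['ee_pos'].round(1),s['ee_rot'].round(2),"F",s['force'].round(1),"w",round(s['gripper_width'],1),"q",s['qpos'].round(0))
E
python3 - <<'E'
from h import *
s=state();c=calibration("wrist");Rt=Ro.from_euler('xyz',s['ee_rot'],degrees=True)
Rc=Ro.from_rotvec(np.array(c['rvec']).ravel());o=-Rc.inv().apply(np.array(c['tvec']).ravel())
print("cam in tool",Rt.inv().apply(o-s['ee_pos']).round(1)); A=(Rt.inv()*Rc.inv()).as_matrix();print(A.round(2))
co=Rt.inv().apply(o-s['ee_pos'])
for z in(100,150,200,250):
  for x in(0,50,100,150):
    p=A.T@(np.array([x,0,z])-co);q=np.array(c['mtx'])@p;print(z,x,(q[:2]/q[2]).round(0))
print(delta([451,284,200],140.7))
E
```

```text
cam in tool [  84.1    0.2 -148.8]
[[-0.   -0.96 -0.29]
 [ 1.   -0.    0.  ]
 [-0.   -0.29  0.96]]
100 0 [316. 211.]
100 50 [316. 153.]
100 100 [316.  88.]
100 150 [316.  13.]
150 0 [316. 196.]
150 50 [316. 146.]
150 100 [316.  91.]
150 150 [316.  30.]
200 0 [316. 184.]
200 50 [316. 141.]
200 100 [316.  94.]
200 150 [316.  42.]
250 0 [316. 175.]
250 50 [316. 137.]
250 100 [316.  96.]
250 150 [316.  51.]
[-6.637e-01 -3.159e-01  7.200e-02  1.000e-04 -0.000e+00  2.223e-01]
```

```bash
python3 -m jog '-0.664 -0.316 0.072 0 0 0.222;-0.664 -0.316 0.072 0 0 0.222;-0.664 -0.316 0.072 0 0 0.222;-0.664 -0.316 0.072 0 0 0.222;-0.664 -0.316 0.072 0 0 0.222;-0.664 -0.316 0.072 0 0 0.222;-0.664 -0.316 0.072 0 0 0.222;-0.664 -0.316 0.072 0 0 0.222;-0.664 -0.316 0.072 0 0 0.222;-0.664 -0.316 0.072 0 0 0.222;-0.664 -0.316 0.072 0 0 0.222;-0.664 -0.316 0.072 0 0 0.222' 1 30
python3 - <<'E'
from h import *
st();c=calibration("wrist");im=grab_frame("wrist")[:,:,::-1].copy();cv2.imwrite("pics/w1.png",im)
h=cv2.cvtColor(im,cv2.COLOR_BGR2HSV);m=cv2.inRange(h,(2,110,70),(16,255,255))
n,l,s,ce=cv2.connectedComponentsWithStats(cv2.morphologyEx(m,cv2.MORPH_CLOSE,np.ones((5,5))))
for i in range(1,n):
    if s[i,4]<800: continue
    ct=cv2.findContours((l==i).astype(np.uint8),0,2)[0][0]
    print(s[i],cv2.minAreaRect(np.array([ray(p[0],"wrist",32,c) for p in ct],np.float32)))
E
```

```text
time_s: 1.85
ee_pos: [450.8, 284.1, 200.0]
ee_rot: [180.0, -0.0, 140.7]
force: [0.1, 0.1, -0.5]
gripper_width: 91.2
t 1.85 [450.8 284.1 200. ] [ 1.8000e+02 -5.0000e-02  1.4069e+02] F [ 0.1  0.1 -0.5] w 91.2 q [ 31.  16.  98.   0.  66. -20.]
[ 292  143   53   90 4513] ((450.3629455566406, 286.9380187988281), (54.02100372314453, 98.50851440429688), 50.691741943359375)
```

View pics/w1.png

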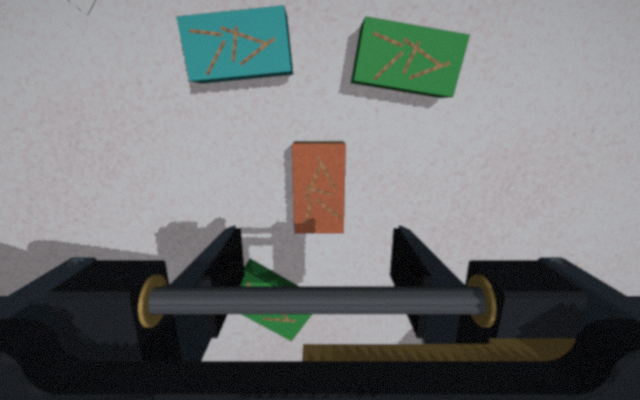

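```bash
python3 -m jog '0.002 0.003 0.08 0 0 0;0.002 0.003 0.16 0 0 0;0.002 0.003 0.23 0 0 0;0.002 0.003 0.28 0 0 0;0.002 0.003 0.31 0 0 0;0.002 0.003 0.324 0 0 0;0.002 0.003 0.324 0 0 0'
python3 -m jog '0 0 0 0 0 0;0 0 0 0 0 0;0 0 0 0 0 0;0 0 0 0 0 0;0 0 0 0 0 0;0 0 0 0 0 0;0 0 0 0 0 0;0 0 0 0 0 0;0 0 0 0 0 0;0 0 0 0 0 0' -1 35
python3 -m jog '0 0 -0.05 0 0 0;0 0 -0.12 0 0 0;0 0 -0.2 0 0 0;0 0 -0.28 0 0 0;0 0 -0.34 0 0 0;0 0 -0.36 0 0 0;0 0 -0.36 0 0 0'
python3 -c "
from h import *
st();print(delta([585,-100,210],180.5))"
```

```text
time_s: 2.48
ee_pos: [449.1, 287.2, 36.9]
ee_rot: [-179.9, -0.1, 140.9]
force: [-0.2, 0.2, -0.1]
gripper_width: 91.2
time_s: 3.32
ee_pos: [449.4, 287.3, 37.5]
ee_rot: [-179.9, -0.1, 140.9]
force: [-1.2, -0.8, 5.8]
gripper_width: 55.9
time_s: 3.9
ee_pos: [450.8, 287.9, 219.8]
ee_rot: [179.8, 0.0, 140.9]
force: [0.6, -0.0, -1.5]
gripper_width: 55.8
t 3.9 [450.8 287.9 219.8] [1.7980e+02 3.0000e-02 1.4088e+02] F [ 0.6 -0.  -1.5] w 55.8 q [ 31.  15.  96.   0.  68. -20.]
[-0.6977 -0.4326  0.0184  0.0021  0.0011 -0.4403]
```

```bash
python3 -m jog '-0.822 -0.332 0.018 0.002 0.001 -0.44;-0.822 -0.332 0.018 0.002 0.001 -0.44;-0.822 -0.332 0.018 0.002 0.001 -0.44;-0.822 -0.332 0.018 0.002 0.001 -0.44;-0.822 -0.332 0.018 0.002 0.001 -0.44;-0.822 -0.332 0.018 0.002 0.001 -0.44;-0.822 -0.332 0.018 0.002 0.001 -0.44;-0.822 -0.332 0.018 0.002 0.001 -0.44;-0.822 -0.332 0.018 0.002 0.001 -0.44;-0.822 -0.332 0.018 0.002 0.001 -0.44;-0.822 -0.332 0.018 0.002 0.001 -0.44;-0.822 -0.332 0.018 0.002 0.001 -0.44;-0.822 -0.332 0.018 0.002 0.001 -0.44;-0.822 -0.332 0.018 0.002 0.001 -0.44'
python3 - <<'E'
from h import *
st();c=calibration("wrist");print(c);im=grab_frame("wrist");cv2.imwrite("pics/w2.png",im[:,:,::-1])
for q,z in(("nest",18),("knob_grip",65),("jig",0)):
    for d in tip_of(q,"wrist"):print(q,d['location'],d['confidence'],ray(d['location'],"wrist",z,c))
E
```

```text
time_s: 5.07
ee_pos: [663.6, -99.9, 207.1]
ee_rot: [179.9, -0.3, -179.6]
force: [-0.6, 0.4, -1.2]
gripper_width: 55.6
t 5.07 [663.6 -99.9 207.1] [ 179.89   -0.33 -179.58] F [-0.6  0.4 -1.2] w 55.6 q [ -10.   28.   78.    0.   74. -100.]
{'mtx': array([[304.57744608,   0.        , 316.70697434],
       [  0.        , 304.57744608, 203.30801607],
       [  0.        ,   0.        ,   1.        ]]), 'rvec': array([-2.05870225, -2.07109192, -0.30940766]), 'tvec': array([ 103.31923941, -658.20915181,  173.312082  ])}
nest [321.7, 118.5] 0.88 [587.9 -94.3]
nest [267.4, 114.1] 0.24 [ 583.8 -152.2]
knob_grip [177.4, 122.3] 0.84 [ 591.1 -228.4]
knob_grip [624.4, 229.5] 0.55 [695.  217.6]
jig [266.9, 118.9] 0.67 [ 589.2 -155.7]
jig [624.2, 230.6] 0.63 [722.  288.8]
```

View pics/w2.png

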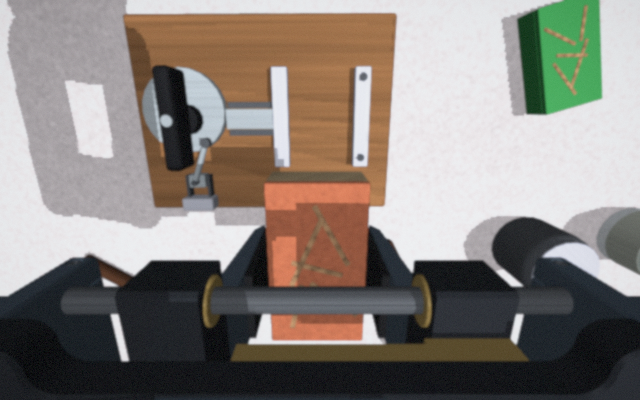

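Jig is at cols 125–396, rows 14–206. The sliding jaw's inner edge is near col 289 and the fixed jaw's near col 355, both spanning rows 66–166. The block is held square at (317,260).

Run:
```python
from h import *
c=dict(mtx=np.array([[304.57744608,0,316.70697434],[0,304.57744608,203.30801607],[0,0,1]]),rvec=np.array([-2.05870225,-2.07109192,-0.30940766]),tvec=np.array([103.31923941,-658.20915181,173.312082]))
im=cv2.imread("pics/w2.png")
for n,p,z in(("slide far",(287,67),30),("slide near",(289,165),30),("fix far",(357,67),30),("fix near",(354,165),30),("b1",(125,15),18),("b2",(396,14),18),("b3",(385,206),18),("b4",(155,206),18),("bar far",(168,67),82),("bar near",(180,168),82)):
    print(n,ray(p,"w",z,c))
o=im[50:215,110:410];cv2.imwrite("pics/w2c.png",cv2.resize(o,None,fx=2.6,fy=2.6,interpolation=cv2.INTER_CUBIC))
st()
```

```text
slide far [ 539.  -129.2]
slide near [ 636.2 -129.2]
fix far [538.5 -60.2]
fix near [635.8 -59.1]
b1 [ 491.8 -287.4]
b2 [489.1 -22.7]
b3 [685.7 -19.5]
b4 [ 687.2 -286.9]
bar far [ 546.2 -223.2]
bar near [ 630.7 -223.7]
t 5.27 [664.3 -98.6 210. ] [ 1.7997e+02 -5.0000e-02 -1.7942e+02] F [ 0.   0.2 -1.8] w 55.7 q [  -9.   28.   78.    0.   74. -100.]
```

View pics/w2c.png

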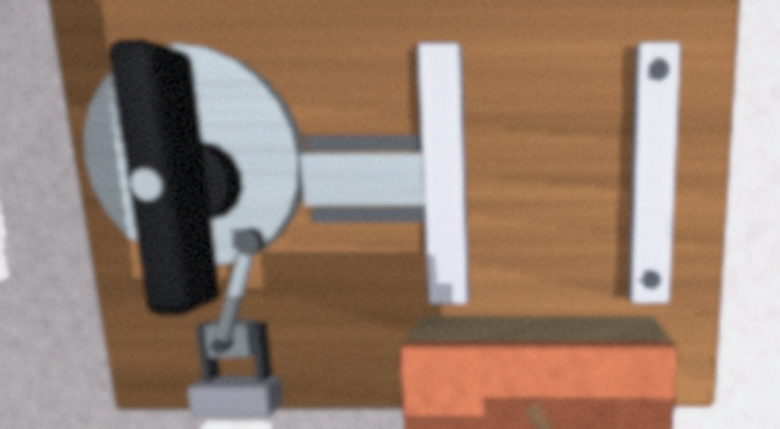

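```bash
python3 -m jog '-0.03 0.003 0.05 0 0 0;-0.052 0.003 0.12 0 0 0;-0.052 0.003 0.16 0 0 0;-0.052 0.003 0.16 0 0 0;-0.052 0.003 0.16 0 0 0;-0.052 0.003 0.16 0 0 0'
python3 - <<'E'
from h import *
st();c=calibration("wrist");im=grab_frame("wrist");cv2.imwrite("pics/w3.png",im[:,:,::-1]);st()
import pickle;pickle.dump(c,open("c3.pkl","wb"))
for q,z in(("nest",18),("knob_grip",65)):
    for d in tip_of(q,"wrist")[:1]:print(q,d['location'],d['confidence'],ray(d['location'],"wrist",z,c))
cv2.imwrite("pics/w3c.png",cv2.resize(im[:240,120:440,::-1],None,fx=2.5,fy=2.5,interpolation=cv2.INTER_CUBIC))
E
```

```text
time_s: 5.77
ee_pos: [690.9, -96.2, 132.0]
ee_rot: [180.0, 0.1, -179.4]
force: [-0.5, 0.4, -1.2]
gripper_width: 55.7
t 5.77 [690.9 -96.2 132. ] [ 1.8000e+02  1.1000e-01 -1.7937e+02] F [-0.5  0.4 -1.2] w 55.7 q [  -9.   33.   80.    0.   66. -100.]
t 5.82 [691.2 -96.5 132.6] [-179.99    0.18 -179.39] F [ 0.4 -0.5 -2.2] w 55.8 q [  -9.   33.   80.    0.   66. -100.]
nest [318.6, 83.4] 0.98 [587.2 -95.4]
knob_grip [113.1, 82.7] 0.82 [ 591.6 -231.2]
```

View pics/w3c.png

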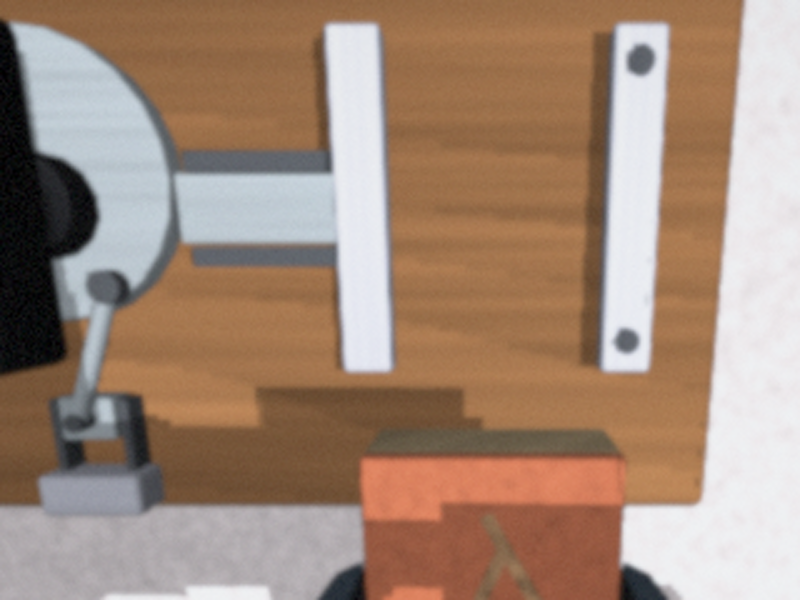

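Run:
```python
from h import *
import pickle;c=pickle.load(open("c3.pkl","rb"))
for n,p,z in(("slide far",(379,22),30),("slide near",(393,371),30),("fix far",(615,22),30),("fix near",(600,371),30),("blk L",(361,458),126.5),("blk R",(623,456),126.5)):
    print(n,ray((p[0]/2.5+120,p[1]/2.5),"w",z,c))
st()
for y in(-95.5,): print(delta([588,y,100],180.4),delta([588,y,57],180.4))
```

```text
slide far [ 538.4 -129.8]
slide near [ 637.9 -128.6]
fix far [537.7 -61.9]
fix near [637.2 -61.1]
blk L [ 643.8 -123.6]
blk R [642.9 -69.2]
t 5.92 [691.1 -96.7 132.6] [-179.99    0.18 -179.41] F [-0.3 -0.4 -2.1] w 55.9 q [  -9.   33.   80.    0.   66. -100.]
[ 2.063e-01  4.600e-03  6.450e-02 -1.000e-04  2.000e-03  2.100e-03] [ 2.065e-01  4.600e-03  1.505e-01 -1.000e-04  2.000e-03  2.100e-03]
```

```bash
python3 -m jog '0.07 0.003 0 0 0 0;0.14 0.0046 0 0 0 0;0.19 0.0046 0.02 0 0 0;0.21 0.0046 0.05 0 0 0;0.21 0.0046 0.07 0 0 0;0.21 0.0046 0.07 0 0 0;0.21 0.0046 0.07 0 0 0;0.21 0.0046 0.07 0 0 0'
python3 -c "
from h import *
st();print(delta([586,-95.3,57],180.6))"
```

```text
time_s: 6.58
ee_pos: [588.2, -95.8, 98.2]
ee_rot: [-180.0, 0.3, -179.4]
force: [-0.2, -0.3, -1.5]
gripper_width: 55.6
t 6.58 [588.2 -95.8  98.2] [-179.96    0.35 -179.41] F [-0.2 -0.3 -1.5] w 55.6 q [ -10.   27.   98.    0.   55. -101.]
[ 0.0048  0.001   0.0823 -0.0004  0.0039 -0.0001]
```

```bash
python3 -m jog '0.004 0.001 0.02 0 0.002 0;0.004 0.001 0.04 0 0.002 0;0.004 0.001 0.055 0 0.002 0;0.004 0.001 0.067 0 0.002 0;0.004 0.001 0.075 0 0.002 0;0.004 0.001 0.08 0 0.002 0;0.004 0.001 0.083 0 0.002 0;0.004 0.001 0.085 0 0.002 0;0.004 0.001 0.085 0 0.002 0'
```

```text
time_s: 7.33
ee_pos: [586.6, -95.3, 55.9]
ee_rot: [-180.0, 0.2, -179.4]
force: [-0.3, 0.2, -1.7]
gripper_width: 55.6
```

```bash
python3 -m jog '0 0 0.001 0 0 0;0 0 0.002 0 0 0;0 0 0.002 0 0 0'
python3 -m jog '0 0 0 0 0 0;0 0 0 0 0 0;0 0 0 0 0 0;0 0 0 0 0 0' 0.6
python3 -m jog '0 0 -0.02 0 0 0;0 0 -0.06 0 0 0;0 0 -0.12 0 0 0;-0.06 0 -0.18 0 0 0;-0.14 0 -0.2 0 0 0;-0.2 0 -0.2 0 0 0;-0.2 0 -0.2 0 0 0;-0.2 0 -0.2 0 0 0;-0.2 0 -0.2 0 0 0'
python3 - <<'E'
from h import *
st();c=calibration("wrist");im=grab_frame("wrist");cv2.imwrite("pics/w4.png",im[:,:,::-1])
import pickle;pickle.dump(c,open("c4.pkl","wb"))
for d in tip_of("knob_grip","wrist")[:2]:print(d['location'],d['confidence'],ray(d['location'],"wrist",65,c))
print(delta([589.5,-230.5,150],180.6))
E
```

```text
time_s: 7.58
ee_pos: [586.9, -95.4, 55.7]
ee_rot: [-179.9, 0.2, -179.4]
force: [-0.5, -0.1, 4.0]
gripper_width: 56.0
time_s: 7.92
ee_pos: [586.9, -95.4, 55.6]
ee_rot: [-179.9, 0.3, -179.4]
force: [-0.3, -0.1, -0.2]
gripper_width: 73.1
time_s: 8.67
ee_pos: [685.4, -94.1, 155.6]
ee_rot: [-180.0, 0.1, -179.4]
force: [-0.8, 0.4, -0.3]
gripper_width: 73.0
t 8.67 [685.4 -94.1 155.6] [-1.7996e+02  1.2000e-01 -1.7940e+02] F [-0.8  0.4 -0.3] w 73.0 q [ -9.  32.  79.  -0.  69. -99.]
[136.5, 88.3] 0.66 [ 588.1 -227.4]
[ 1.939e-01 -2.706e-01  1.140e-02 -4.000e-04  1.700e-03 -1.000e-04]
```

View pics/w4.png

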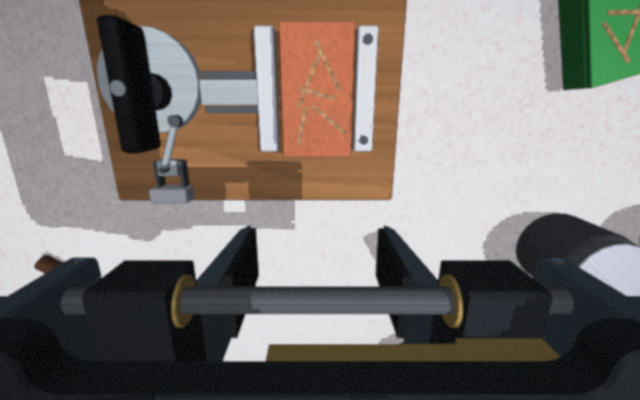

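Block lies flat between the jaws (cols 279–354, rows 22–157), face up. Next, the knob, with its bar at cols 100–158.

```bash
python3 -m jog '0.194 -0.27 0.01 0 0 0;0.194 -0.27 0.01 0 0 0;0.194 -0.27 0.01 0 0 0;0.194 -0.27 0.01 0 0 0;0.194 -0.27 0.01 0 0 0;0.194 -0.27 0.01 0 0 0;0.194 -0.27 0.01 0 0 0;0.194 -0.27 0.01 0 0 0' 0.5
python3 - <<'E'
from h import *
st();c=calibration("wrist");im=grab_frame("wrist");cv2.imwrite("pics/w5.png",im[:,:,::-1]);st()
for d in tip_of("knob_grip","wrist")[:2]:print(d['location'],d['confidence'],ray(d['location'],"wrist",65,c))
m=(cv2.cvtColor(im,cv2.COLOR_RGB2GRAY)<45).astype(np.uint8)
n,l,s,ce=cv2.connectedComponentsWithStats(m)
for i in range(1,n):
    if s[i,4]>300:print(s[i],ray(ce[i],"wrist",82,c))
print(delta([589.3,-230,73],180.6))
E
```

```text
time_s: 9.43
ee_pos: [589.8, -229.2, 151.0]
ee_rot: [-180.0, 0.2, -179.4]
force: [0.7, 0.2, -0.3]
gripper_width: 68.3
t 9.43 [ 589.8 -229.2  151. ] [-179.98    0.18 -179.36] F [ 0.7  0.2 -0.3] w 68.3 q [ -22.   27.   89.    0.   64. -113.]
t 9.48 [ 590.1 -229.   150.8] [-1.7997e+02  1.7000e-01 -1.7933e+02] F [-0.2  0.5  0.1] w 68.8 q [ -22.   27.   89.    0.   64. -113.]
[314.6, 217.3] 0.91 [ 590.6 -230.6]
[ 300  160   30  112 2068] [ 581.7 -230.9]
[    0   228   640   172 57360] [ 697.5 -243.2]
[ 0.0021 -0.002   0.1555 -0.0004  0.0018  0.001 ]
```

View pics/w5.png

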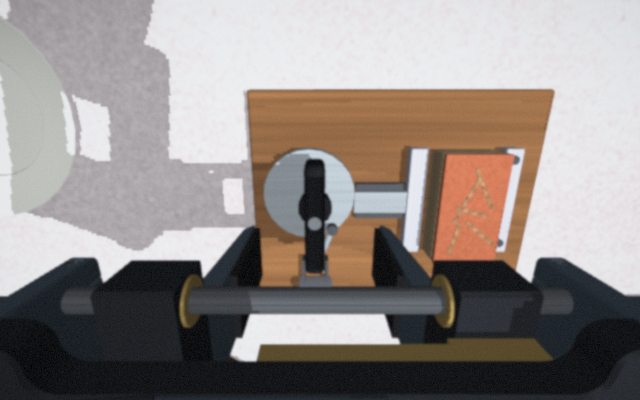

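```bash
python3 -m jog '0 -0.003 0.05 0 0 0;0 -0.003 0.1 0 0 0;0 -0.003 0.14 0 0 0;0 -0.003 0.156 0 0 0;0 -0.003 0.156 0 0 0;0 -0.003 0.156 0 0 0' 
python3 -m jog '0 0 0 0 0 0;0 0 0 0 0 0;0 0 0 0 0 0;0 0 0 0 0 0;0 0 0 0 0 0;0 0 0 0 0 0;0 0 0 0 0 0;0 0 0 0 0 0;0 0 0 0 0 0;0 0 0 0 0 0;0 0 0 0 0 0' -1 30
python3 -c "
from h import *
st()"
```

```text
time_s: 10.03
ee_pos: [591.0, -230.0, 73.0]
ee_rot: [-180.0, 0.2, -179.3]
force: [0.4, 0.0, 0.3]
gripper_width: 68.6
time_s: 10.95
ee_pos: [591.0, -231.0, 73.0]
ee_rot: [-179.9, 0.2, -179.3]
force: [-0.3, -5.5, -1.5]
gripper_width: 15.5
t 10.95 [ 591. -231.   73.] [-179.89    0.19 -179.26] F [-0.3 -5.5 -1.5] w 15.5 q [ -22.   31.   94.   -0.   55. -113.]
```

```bash
python3 -m jog '0 -0.001 0 0 0 0.04;0 -0.001 0 0 0 0.08;0 -0.001 0 0 0 0.12;0 -0.001 0 0 0 0.16;0 -0.001 0 0 0 0.2;0 -0.001 0 0 0 0.24;0 -0.001 0 0 0 0.28'
python3 -c "
from h import *
s=state();st();print(s['torque'])"
```

```text
time_s: 11.53
ee_pos: [590.8, -231.9, 73.0]
ee_rot: [-179.9, 0.2, 155.4]
force: [-0.0, -3.2, 0.5]
gripper_width: 16.1
t 11.53 [ 590.8 -231.9   73. ] [-179.92    0.21  155.44] F [-0.  -3.2  0.5] w 16.1 q [-22.  31.  94.  -0.  55. -88.]
[-0.51233999  0.11342406  0.25793073]
```

```bash
python3 -m jog '0 0 0 0 0 0.04;0 0 0 0 0 0.08;0 0 0 0 0 0.12;0 0 0 0 0 0.16;0 0 0 0 0 0.2;0 0 0 0 0 0.24;0 0 0 0 0 0.28;0 0 0 0 0 0.32;0 0 0 0 0 0.36;0 0 0 0 0 0.4;0 0 0 0 0 0.43;0 0 0 0 0 0.46;0 0 0 0 0 0.48;0 0 0 0 0 0.49;0 0 0 0 0 0.49;0 0 0 0 0 0.49'
python3 -c "
from h import *
s=state();st();print(s['torque'])"
```

```text
time_s: 12.87
ee_pos: [589.8, -232.9, 73.0]
ee_rot: [-179.9, 0.3, 111.5]
force: [-2.8, -5.0, 0.8]
gripper_width: 15.8
t 12.87 [ 589.8 -232.9   73. ] [-179.93    0.28  111.53] F [-2.8 -5.   0.8] w 15.8 q [-22.  31.  94.  -0.  55. -44.]
[-0.88795512  0.49104633  0.75635011]
```

```bash
python3 -m jog '0 0 0 0 0 -0.003;0 0 0 0 0 -0.003;0 0 0 0 0 -0.003;0 0 0 0 0 -0.003;0 0 0 0 0 -0.003' 0.3
python3 -m jog '0 0 -0.04 0 0 0;0 0 -0.1 0 0 0;0 0 -0.18 0 0 0;0 0 -0.26 0 0 0;0 0 -0.3 0 0 0;0 0 -0.3 0 0 0;0 0 -0.3 0 0 0'
python3 - <<'E'
from h import *
st();im=grab_frame("wrist");t=grab_frame("top")
o=np.zeros((600,640,3),np.uint8);o[:300,:480]=cv2.resize(im,(480,300));o[300:,:]=cv2.resize(t[130:300,150:410],(640,300),interpolation=cv2.INTER_CUBIC)
cv2.imwrite("pics/end.png",o[:,:,::-1])
E
```

```text
time_s: 13.28
ee_pos: [590.0, -232.5, 73.0]
ee_rot: [-179.9, 0.3, 111.8]
force: [0.4, -0.4, 0.6]
gripper_width: 46.4
time_s: 13.87
ee_pos: [590.4, -231.8, 224.5]
ee_rot: [179.9, 0.4, 111.8]
force: [-0.1, 0.2, -0.5]
gripper_width: 59.1
t 13.87 [ 590.4 -231.8  224.5] [179.93   0.37 111.81] F [-0.1  0.2 -0.5] w 59.1 q [-22.  24.  83.  -0.  73. -44.]
```

View pics/end.png

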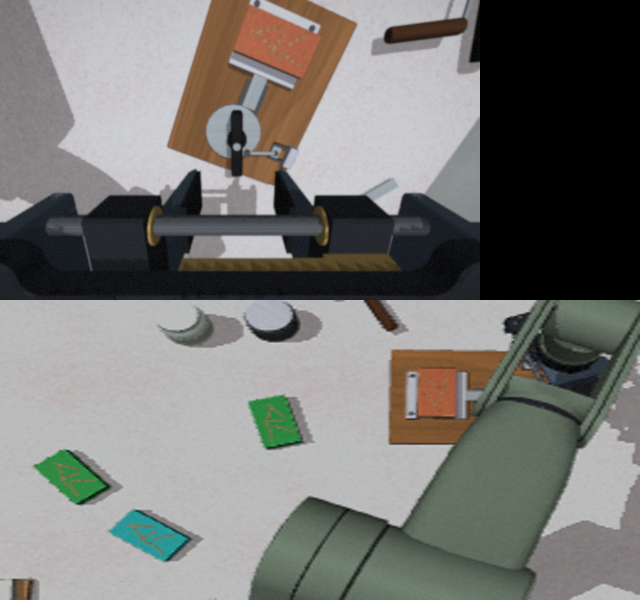

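The knob stayed at its stop after release: in the wrist view the bar at (236,140) is still lined up with the hand. The block is closed up between both jaws and nothing else has moved.

```bash
python3 -c "
from workcell import *
print(job_done())"
```

```text
the job is handed in; nothing more can be done
None
```

The red-brown-faced block is clamped in the jig, and I handed the job in at about 14 s of the allowed 48 s. I laid it flat between the jaws, linoleum face up, lengthwise along them and roughly centred. I then turned the knob about 69° clockwise, past its detent to the stop, let go and raised the arm clear.

**Last pictures:** The sliding jaw has pushed the block against the fixed jaw. The knob stayed at its stop after release. The tin and jar look unmoved. I never went near the plate, but I didn't check it separately at the end.

**Disagreements:** The top and wrist cameras differed by up to 5 mm on where the jig is. I used the closer wrist view, and the block went in without touching the jaws. The knob's axis turned out 1–2 mm off my estimate, which gave side forces of no more than about 6 N in the readings.

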